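# Close a row of cigars in the box-press frame

## Robot

A 6-joint arm with a two-finger parallel gripper is mounted at the origin on the work surface. World frame = base frame: x ahead of the robot, y to its left, z up, the work surface at z = 0. Lengths are in m, angles in rad, forces in N, time in s.
With the tool pointing down it reaches from about 0.35 to 0.725 m from the base axis. Payload 6 kg.
Tool frame: the origin (TCP) lies at the centre of the arm's flange, where the gripper is bolted on; the fingertips stand 173 mm ahead of it and the grasp point (between the pads) lies 155 mm ahead of it (manip.pinch_z is the distance from the TCP to the grasp point, in m); z points along the fingers, y is the line along which they close (so a half turn about z gives the same grasp; the last joint's range is limited). The gripper opens to 85 mm and grips with 20 to 120 N. Pads are 22 mm wide; open, the fingers measure 114 mm over their backs; the gripper's body (76 mm by 85 mm) begins 54 mm behind the grasp point. The pads swing forward as they close: fully open they stand 13 mm farther back than shut.
Start: joints at [1.656, 0.04, 0.085, 0, -1.615, -0.334], TCP at [0.148, 0.582, 0.405] pointing down, gripper open.
Joint ranges: [-2.56, 2.56], [-1.29, 2.01], [-1.08, 1.49], [-3.29, 1.98], [-2.81, -0.18], [-2.99, 2.99]. Speed limits (rad/s): [2.57, 2.57, 3.01, 3.14, 3.14, 3.14].

## Interface

Orientations are given as a rotation vector (axis times angle).
In Python, from plant import manip gives the robot as it stands. The module is installed in compiled form; this text tells all that it offers. Calls block until the motion is done:
- manip.move_pose(position, orientation): joint-space move of the TCP to a pose.
- manip.move_linear(position, ori=None, vel=0.15, threshold=None): straight line of the TCP; ori=None keeps the orientation; vel is the mean speed in m/s. With threshold (N) it stops when the force on the tool has changed by that much, and returns True; else False.
- manip.goto_joints(angles): joint-space move.
- manip.set_gripper(opening): finger opening in m; the grip force is fixed at half the most; returns when the fingers have stopped.
- manip.hold(seconds).
- manip.inverse_kinematics(position, orientation): joint angles nearest the present ones, or None.
- manip.state(): the state.
- manip.camera(name): name is "side" or "top" or "wrist"; returns a dict with "img" (400x640x3 uint8, red, green, blue), "fx", "fy", "cx", "cy" (pixels), "view" (4x4, takes a point from world to camera coordinates); the wrist camera has in their place "tool_from_camera" (4x4, takes a point from camera to tool coordinates, whose origin is the TCP and whose axes are the flange's). Camera axes: x right, y down, z forward; pixel columns grow to the right and rows downward; lengths in m; the calibration is good to about 2 mm. A picture is of the moment at which its call begins: read the wrist's pose just before it. There is no depth.
A pose or a line that the arm cannot do raises manip.PlanningError and nothing moves.
- manip.job_done(): hands the job in; it is judged then, once.
The state is a dict: "t": time; "qpos": joint angles; "joint_velocities": joint speeds; "tau": joint torques, N m; "tool_pos": TCP position; "eef_rot": TCP orientation; "contact_force": force on the tool from outside, world axes, zero at the start; "ft_torque": the same for the moment, N m; "gripper_width": finger opening in m; "gripper_force": force on a finger pad.
Only numpy, scipy, OpenCV 4.12 (cv2) and the standard library are available. Lean on these libraries where they do the work, as an engineer would, in place of code of your own. Each camera call takes 0.05 s, during which the arm holds its last target. There are 200 camera calls.

## Task

Load the press frame with all the cigars lying on the rolling board: swing the keeper arm well clear of the bed, lift the red bar to draw the sliding jaw back, and lay every cigar flat in the bed, side by side, parallel to the jaw. Then, holding the red bar up, slide the jaw until the whole row is closed up against the fixed stop and let the bar drop into the nearest notch, so that there is no room left in the row for another cigar. Last, swing the keeper arm fully back over the row, leaving the gum pot, the chaveta and the ring gauge where they are.

Things in the scene. Friction and masses are not known exactly. Their poses are not given: they have to be found in the camera images.
- cigar1: square-pressed cigar, dark brown stick 127 mm long, 20 x 20 mm in section with rounded edges, about 16 g, stiff; origin at its centre, x along its length (which long side is up does not matter). There are 3 to 5 cigars; an absent one reads None. Starts flat on the rolling board
- cigar2: square-pressed cigar, dark brown stick 127 mm long, 20 x 20 mm in section with rounded edges, about 16 g, stiff; origin at its centre, x along its length (which long side is up does not matter). There are 3 to 5 cigars; an absent one reads None. Starts flat on the rolling board
- cigar3: square-pressed cigar, dark brown stick 127 mm long, 20 x 20 mm in section with rounded edges, about 16 g, stiff; origin at its centre, x along its length (which long side is up does not matter). There are 3 to 5 cigars; an absent one reads None. Starts flat on the rolling board
- cigar4: square-pressed cigar, dark brown stick 127 mm long, 20 x 20 mm in section with rounded edges, about 16 g, stiff; origin at its centre, x along its length (which long side is up does not matter). There are 3 to 5 cigars; an absent one reads None. Starts flat on the rolling board
- cigar5: square-pressed cigar, dark brown stick 127 mm long, 20 x 20 mm in section with rounded edges, about 16 g, stiff; origin at its centre, x along its length (which long side is up does not matter). There are 3 to 5 cigars; an absent one reads None. Starts flat on the rolling board
- press: press frame fixed to the bench: dark base board 225 x 355 x 12 mm. Origin on the bench (12 mm below the bed's floor), under the fixed stop's face, midway across the bed; y runs along the bed from the stop (y = 0) towards the jaw, x across the bed, z up. Fixed stop: wooden block over y = -40 to 0, x = -82 to 82, top at z = 34 mm
- bed_middle (a point): on the floor of the pale bed, at the press's x = 0, y = 150, z = 12 mm. The bed runs from y = 0 to 300 mm and is 147 mm wide in x between two lips 8 mm high; a cigar lying in it along x has its centre at z = 22 mm
- jaw (a joint): sliding jaw, m: the gap from the fixed stop's face to the jaw's face is 24 mm + this. Notches every 20 mm: 0, 0.020 .. 0.220 (range -0.003 to 0.223), about 1.5 mm of play. A row of n cigars is closed at notch 0.020 x (n - 1), with 4 mm to spare. Grows as the jaw opens, along the press's +y. With the lift bar up it slides with 1.5 N plus 8 N s/m; with the bar down it is locked
- catch (a joint): lift bar, m: 0 = its tooth fully down in a notch; grows as the bar is lifted straight up, at most 0.018; above 0.010 the tooth clears the rack's pins. A spring and its weight press it down, 6 N at rest, 9 N at 0.014. Let go, it drops and draws the jaw up to 8 mm into the nearest notch
- lift_bar (a point): middle of the red lift bar: round, 12 mm thick, 80 mm long, along the press's x, 84 mm above the bench when down, on thin stems 20 mm either side of its middle. It stands over the jaw's green saddle (top at 43 mm, bushings round the stems to 56 mm) at the press's x = -105 mm, over the rack, 7 mm behind the jaw's face; moves with the jaw and rises with the lift
- rack_middle (a point): middle of the rack, a row of round steel cross pins every 20 mm between two steel cheeks, top at 30 mm above the bench, beside the bed on the robot's side, along the press's y
- jaw_face (a point): middle of the jaw's face that meets the row, 22 mm above the bench; axes as the press. The jaw is a brown board 14 mm thick (y), 143 mm wide (x), top at 34 mm
- keeper (a joint): keeper arm, rad: flat steel bar 20 mm wide, 130 mm long, swinging level about an upright pivot in the fixed stop, 38 to 44 mm above the bench (clear of cigars and jaw). 0 = fully over the row, pointing along the press's +y; grows as it swings out over the far side; 1.57 = pointing along the press's +x; range 0 to 1.9. Stays where it is left; takes about 0.6 N at the knob
- keeper_knob (a point): middle of the black upright knob near the tip of the keeper arm: 22 mm in diameter, 40 mm tall, from 52 to 92 mm above the bench, 103 mm from the pivot
- keeper_pivot (a point): pivot of the keeper arm, at the press's x = 0, y = -20 mm
- board: rolling board, fixed wooden slab 330 x 235 x 14 mm; origin at the middle of its underside; its top is at 14 mm
- gum_pot: white round pot, 64 mm in diameter, 45 mm tall, a bystander; origin at the middle of its underside
- chaveta: half-moon steel blade, 60 x 150 mm, 4 mm thick, with a dark back edge, a bystander; origin near the middle of its underside
- ring_gauge: brass plate 45 x 180 x 6 mm with round marks, a bystander; origin at the middle of its underside
Things that resemble listed ones, but are neither listed nor needed, are in the scene too. What is shaped like the cigar4 but pink or yellow is not meant. Leave any orange look-alike of the cigar1 alone.

How it is judged:
By the outcome, as a careful person would: the job done as asked, in the order asked, and still so for the second after the job is handed in, with the robot touching nothing.
Of cigar1, cigar2, cigar3, cigar4, cigar5 only 3 to 5 are there at a start; the rules pass over those that are not, and their reading is None.
At some moment in a run one of cigar1, cigar2, cigar3, cigar4, cigar5 may be knocked a few centimetres aside while the robot is not near it.
Once in a run the grip may slacken for a moment while it holds something.
It also fails if it takes over 210 s, if anything falls off the work surface, if the arm or the gripper's body presses on something with over 40 N, if the wrist force passes 120 N, or if a joint passes its speed limit or range.

## Working session

There is one attempt and no reset: what is moved stays moved. The work goes in short steps, each a Python script; the robot and the scene stay as the last script left them, time stands still between calls to the robot, and variables do not carry over. Pictures are saved under pics/ and viewed, at most 14 in all, crops included, and the job is handed in when it is done.

```bash
mkdir -p pics; ls; python3 - <<'E'
from plant import manip
import cv2,numpy as np
for n in ["top","side"]:
    c=manip.camera(n); cv2.imwrite(f"pics/{n}0.png",c["img"][:,:,::-1]); print(n,c["fx"],c["fy"],c["cx"],c["cy"]);print(np.round(c["view"],4).tolist())
s=manip.state(); print(s["t"],s["tool_pos"],s["eef_rot"],s["gripper_width"])
c=manip.camera("wrist"); print(c["fx"],np.round(c["tool_from_camera"],4).tolist())
E
```

```text
pics
top 517.6191918290514 517.6191918290514 315.2334155495325 200.1293167397738
[[0.0063, -1.0, -0.0034, -0.0257], [-0.9985, -0.0062, -0.0543, 0.4881], [0.0542, 0.0037, -0.9985, 1.9553], [0.0, 0.0, 0.0, 1.0]]
side 428.71595906986335 428.71595906986335 315.2537767425545 194.1993632642043
[[0.8713, -0.4905, 0.0171, -0.4389], [-0.2716, -0.5109, -0.8156, 0.1915], [0.4088, 0.706, -0.5783, 1.2318], [0.0, 0.0, 0.0, 1.0]]
0.1 [0.14765358 0.58152241 0.40378394] [ 3.11569372e+00 -3.89546427e-01 -3.64200054e-05] 0.08535700711143095
332.7004183536228 [[-0.0002, -0.9478, -0.319, 0.0815], [1.0, -0.0004, 0.0004, 0.0003], [-0.0005, -0.319, 0.9478, 0.0301], [0.0, 0.0, 0.0, 1.0]]
```

View pics/top0.png

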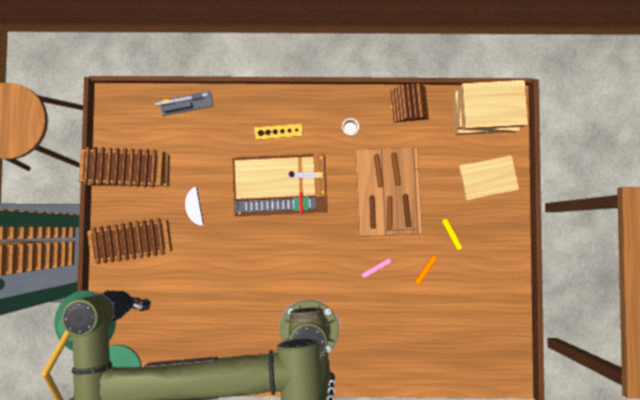

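View pics/side0.png

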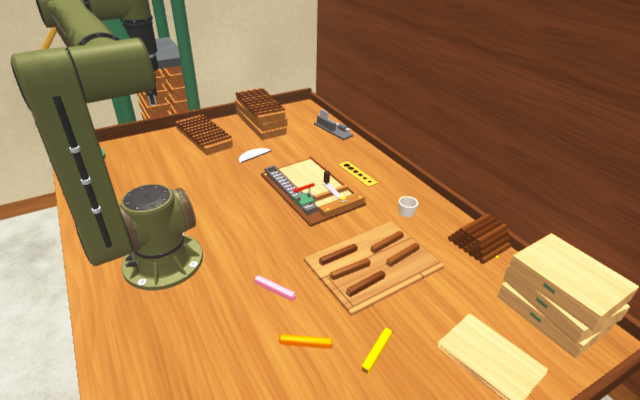

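The top view shows five dark cigars on the board at about (378,170), (395,168), (373,211), (390,211) and (406,211).

- **Look-alikes to leave alone:** orange stick (426,270), yellow (452,234), pink (377,268), and the dark stacks at (408,102), (125,167) and (130,240).
- **Press:** (280,185), with the red bar at (301,190) and the knob at (291,174). The keeper is over the row.

Next is a close look from above with the wrist camera.

```bash
cat > h.py <<'E'
from plant import manip
import cv2,numpy as np
from scipy.spatial.transform import Rotation as Rn
PZ=manip.pinch_z
def ori(yaw): return (Rn.from_euler('z',yaw)*Rn.from_euler('x',np.pi)).as_rotvec()
def cam(n,save=None):
    s=manip.state(); c=manip.camera(n)
    if n=="wrist":
        T=np.eye(4);T[:3,:3]=Rn.from_rotvec(s["eef_rot"]).as_matrix();T[:3,3]=s["tool_pos"];T=T@c["tool_from_camera"]
    else: T=np.linalg.inv(c["view"])
    c["T"]=T
    if save: cv2.imwrite(f"pics/{save}.png",c["img"][:,:,::-1])
    return c
def w(c,u,v,z):
    d=c["T"][:3,:3]@np.array([(u-c["cx"])/c["fx"],(v-c["cy"])/c["fy"],1]);o=c["T"][:3,3]
    return (o+d*(z-o[2])/d[2])[:2]
def px(c,p):
    q=np.linalg.inv(c["T"])@np.r_[p,1]; return c["cx"]+c["fx"]*q[0]/q[2],c["cy"]+c["fy"]*q[1]/q[2]
def at(x,y,z,yaw=0,lin=False,**k):
    "grasp point to x,y,z"
    p=[x,y,z+PZ]
    return manip.move_linear(p,ori(yaw),**k) if lin else manip.move_pose(p,ori(yaw))
E
python3 - <<'E'
from h import *
for j in [(0.56,-0.10,0.28)]:
    at(*j); c=cam("wrist","w0"); s=manip.state(); print(s["t"],s["tool_pos"],s["qpos"],s["contact_force"])
    np.savez("w0.npz",T=c["T"],img=c["img"],k=[c["fx"],c["fy"],c["cx"],c["cy"]])
E
```

```text
3.0083 [ 0.56014329 -0.09938179  0.43460266] [ 1.77042319e-01 -3.70212233e-02  6.19781940e-02 -1.14979177e-04
 -1.66988977e+00  1.39466829e+00] [ 0.23968484 -0.46003137  0.798719  ]
```

View pics/w0.png

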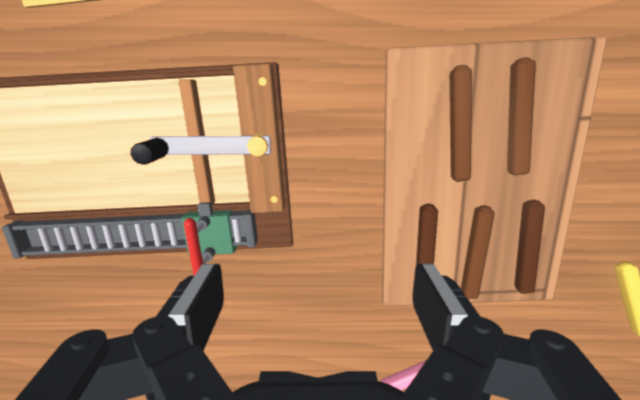

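The wrist view shows the stop's corners at about (234,67), (276,64), (247,212) and (285,210), the pivot at (257,146), and the knob top at (143,153). The red bar is near (193,245), partly hidden by a finger. Five dark cigars lie on the board, and nothing coloured is among them.

```bash
python3 - <<'E'
from h import *
d=np.load("w0.npz");c=dict(T=d["T"],img=d["img"],fx=d["k"][0],fy=d["k"][1],cx=d["k"][2],cy=d["k"][3])
for n,u,v,z in [("stopNW",234,68,.034),("NE",276,64,.034),("SE",285,210,.034),("SW",247,212,.034),("pin1",262,82,.036),("pin2",274,199,.036),("pivot",257,146,.046),("knobtop",143,153,.092),("jawN",184,80,.034),("jawS",203,203,.034)]:
    print(n,w(c,u,v,z).round(4))
cv2.imwrite("pics/crop0.png",cv2.resize(c["img"][20:270,120:300,::-1],None,fx=3,fy=2.4,interpolation=cv2.INTER_CUBIC)) 
# cigars by colour
hsv=cv2.cvtColor(c["img"],cv2.COLOR_RGB2HSV)
for u,v in [(460,125),(521,115),(478,250),(530,250),(430,225),(440,90),(500,60)]: print(u,v,hsv[v,u],c["img"][v,u])
E
```

```text
stopNW [ 0.6606 -0.0128]
NE [ 0.6645 -0.0565]
SE [ 0.5036 -0.0609]
SW [ 0.5011 -0.0156]
pin1 [ 0.6469 -0.0415]
pin2 [ 0.5181 -0.0487]
pivot [ 0.5817 -0.0342]
knobtop [0.5827 0.0657]
jawN [0.6489 0.0405]
jawS [0.5124 0.0355]
460 125 [ 11 147 142] [142  91  60]
521 115 [ 11 147 142] [142  91  60]
478 250 [ 12 153 138] [138  87  55]
530 250 [ 10 155 110] [110  66  43]
430 225 [ 10 157 107] [107  63  41]
440 90 [ 13 119 210] [210 154 112]
500 60 [ 13 121 203] [203 147 107]
```

View pics/crop0.png

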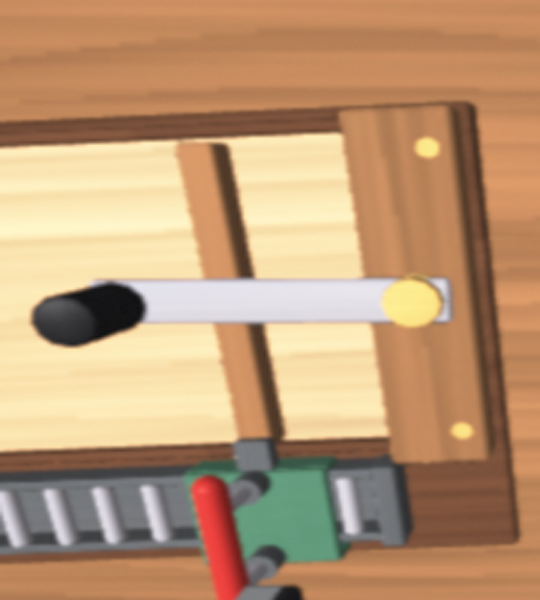

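```bash
python3 - <<'E'
from h import *
at(0.64,0.08,0.24); c=cam("wrist","w1")
hsv=cv2.cvtColor(c["img"],cv2.COLOR_RGB2HSV); h,s,v=cv2.split(hsv)
red=((h<6)|(h>174))&(s>170)&(v>120)
bed=(h>14)&(h<30)&(s<130)&(v>215)
for n,m,z in [("red",red,.084),("bed",bed,.012)]:
    m=m.astype(np.uint8)*255; m=cv2.morphologyEx(m,cv2.MORPH_OPEN,np.ones((3,3)))
    for k in cv2.findContours(m,0,2)[0]:
        if cv2.contourArea(k)<150: continue
        P=np.array([w(c,*p[0],z) for p in k]); b=cv2.minAreaRect(k); r=cv2.minAreaRect((P*1000).astype(np.float32)); print(n,cv2.contourArea(k),np.round(cv2.boxPoints(b)).tolist(),"mm",np.round(cv2.boxPoints(r)).tolist())
np.savez("w1.npz",T=c["T"],img=c["img"],k=[c["fx"],c["fy"],c["cx"],c["cy"]]);print(manip.state()["t"])
E
```

```text
red 571.5 [[359.0, 308.0], [369.0, 308.0], [369.0, 370.0], [359.0, 370.0]] mm [[433.0, 35.0], [434.0, 25.0], [513.0, 29.0], [512.0, 39.0]]
bed 1314.0 [[364.0, 237.0], [400.0, 237.0], [400.0, 275.0], [364.0, 275.0]] mm [[505.0, 24.0], [507.0, -18.0], [559.0, -16.0], [557.0, 26.0]]
bed 239.0 [[419.0, 222.0], [438.0, 222.0], [438.0, 238.0], [419.0, 238.0]] mm [[556.0, -37.0], [556.0, -59.0], [576.0, -59.0], [576.0, -37.0]]
bed 22826.0 [[126.0, 168.0], [348.0, 158.0], [353.0, 276.0], [131.0, 287.0]] mm [[492.0, 282.0], [504.0, 40.0], [650.0, 47.0], [638.0, 289.0]]
bed 2279.0 [[362.0, 156.0], [402.0, 156.0], [402.0, 217.0], [362.0, 217.0]] mm [[579.0, 27.0], [582.0, -16.0], [654.0, -10.0], [651.0, 33.0]]
bed 8467.0 [[180.0, 38.0], [362.0, 20.0], [367.0, 68.0], [185.0, 86.0]] mm [[723.0, 209.0], [739.0, 34.0], [782.0, 38.0], [766.0, 213.0]]
bed 284.5 [[548.0, 39.0], [563.0, 16.0], [581.0, 28.0], [566.0, 50.0]] mm [[756.0, -160.0], [774.0, -171.0], [786.0, -152.0], [768.0, -141.0]]
3.875
```

View pics/w1.png

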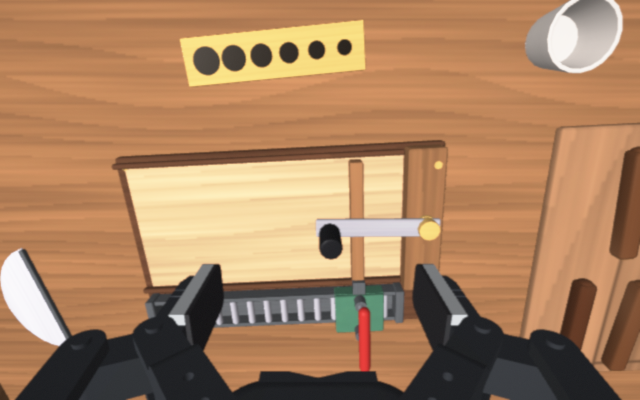

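Wrist view 2 gives the press pose. Bed, stop and bar all agree on an origin near (0.580, −0.014) with yaw 0.05 and the jaw at notch 0.020. The knob is at about (330,240) px. Next I'll swing the keeper out.

```bash
cat >> h.py <<'E'
A=0.05; O=np.array([0.580,-0.014]); RP=np.array([[np.cos(A),-np.sin(A)],[np.sin(A),np.cos(A)]])
def P(x,y): return O+RP@np.array([x,y])
def knob(t): return P(.103*np.sin(t),-.020+.103*np.cos(t))
def st(tag=""):
    s=manip.state(); print(tag,round(s["t"],2),"gp",(s["tool_pos"]-[0,0,PZ]).round(4),"F",s["contact_force"].round(1),"w",round(s["gripper_width"],4),"gf",round(s["gripper_force"],1)); return s
E
python3 - <<'E'
from h import *
k=knob(0.06); print(k)
manip.set_gripper(0.06)
at(*k,.15,A); at(*k,.074,A,lin=True,vel=.15,threshold=15); st("down")
manip.set_gripper(0.01); st("grip")
for t in np.arange(0.2,1.81,0.16):
    if at(*knob(t),.074,A,lin=True,vel=.12,threshold=25): st("hit"); break
st("end"); 
c=cam("wrist","w2")
E
```

```text
[0.58202957 0.06901984]
down 5.42 gp [0.5828 0.0691 0.0755] F [ 0.3 -0.   1. ] w 0.0602 gf 0.0
grip 5.86 gp [0.5823 0.0687 0.0754] F [-1.  -2.4  5.2] w 0.0208 gf 59.0
end 8.96 gp [ 0.6938 -0.0512  0.0768] F [ 84.9  -9.3 -32.2] w 0.0145 gf 72.1
```

View pics/w2.png

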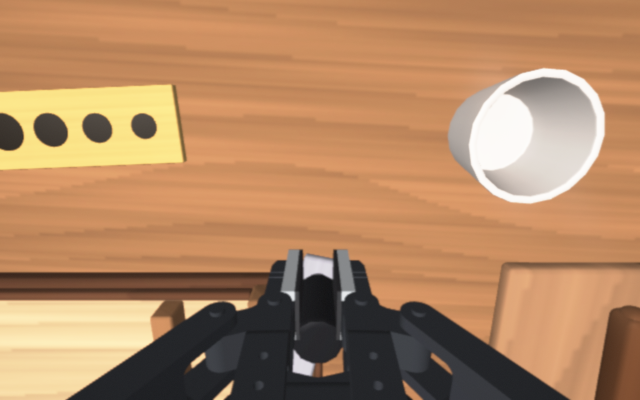

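The keeper is out, but the knob has slid to the edge of the pads and the squeeze is loading the wrist. I'll release it and check.

```bash
python3 - <<'E'
from h import *
manip.set_gripper(0.055); s=st("open")
p=s["tool_pos"]-[0,0,PZ]
at(p[0],p[1],.16,A,lin=True,vel=.2); st("up")
at(0.60,0.0,0.26,A); c=cam("wrist","w3"); st()
E
```

```text
open 9.47 gp [ 0.6819 -0.0522  0.0736] F [0.  0.8 1.1] w 0.055 gf 0.0
up 10.06 gp [ 0.6817 -0.0521  0.1605] F [ 0.1 -0.7 -1.3] w 0.0552 gf 0.0
 10.72 gp [6.000e-01 2.000e-04 2.583e-01] F [ 0.5  0.3 -0.5] w 0.055 gf 0.0
```

View pics/w3.png

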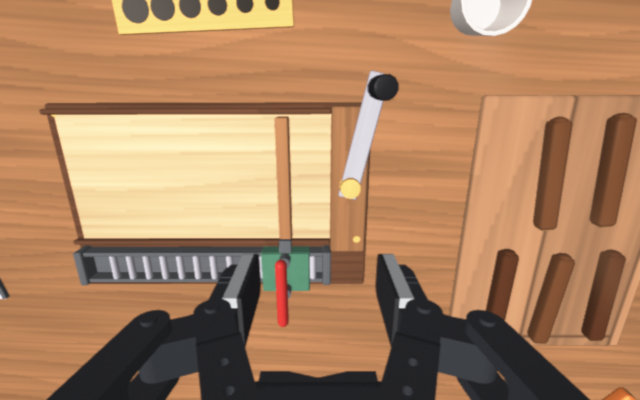

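The keeper now stands out past +x, with its knob at (383,86), well clear of the bed. Next I'll lift the bar and draw the jaw back to notch 0.220.

```bash
cat >> h.py <<'E'
def bar(q,dz=0): return (*P(-.105,.031+q),.084+dz)
def red():
    c=cam("wrist"); h,s,v=cv2.split(cv2.cvtColor(c["img"],cv2.COLOR_RGB2HSV))
    m=(((h<6)|(h>174))&(s>170)&(v>120)).astype(np.uint8)
    k=max(cv2.findContours(m,0,2)[0],key=cv2.contourArea)
    r=cv2.minAreaRect(np.array([w(c,*p[0],.086) for p in k],np.float32)*1000); p=np.array(r[0])/1000
    print("bar",p.round(4),r[1],"press",(RP.T@(p-O)).round(4)); return p
E
python3 - <<'E'
from h import *
at(*bar(.02)[:2],.15,A); red()
at(*bar(.02),A,lin=True,vel=.12,threshold=15); st("down")
manip.set_gripper(0.0); s=st("grip")
z0=s["tool_pos"][2]-PZ; x0,y0=s["tool_pos"][:2]
at(x0,y0,z0+.0145,A,lin=True,vel=.04); st("lift")
d=RP@[0,.2]
hit=at(x0+d[0],y0+d[1],z0+.0145,A,lin=True,vel=.08,threshold=20); st("slid %s"%hit)
E
```

```text
bar [0.4738 0.0318] (79.222412109375, 11.026117324829102) press [-0.1037  0.0511]
down 12.2 gp [0.473  0.0317 0.0848] F [0.  0.1 1.4] w 0.0557 gf 0.0
grip 12.68 gp [0.4727 0.0318 0.0848] F [-1.8  0.3  4.3] w 0.0102 gf 58.4
lift 13.22 gp [0.4728 0.0318 0.0979] F [ 6.2 -0.7 -8.8] w 0.0101 gf 58.3
slid False 15.87 gp [0.4627 0.231  0.0972] F [ 5.  -0.4 -8.6] w 0.01 gf 58.7
```

```bash
python3 - <<'E'
from h import *
s=manip.state(); p=s["tool_pos"]-[0,0,PZ]
at(p[0],p[1],p[2]-.013,A,lin=True,vel=.05,threshold=20); st("low")
manip.set_gripper(0.055); at(p[0],p[1],.16,A,lin=True,vel=.2); red()
at(0.60,-0.28,0.22,0); c=cam("wrist","w4"); st()
h,s,v=cv2.split(cv2.cvtColor(c["img"],cv2.COLOR_RGB2HSV))
m=((h>5)&(h<18)&(v<155)&(s>120)).astype(np.uint8)*255; m=cv2.morphologyEx(m,cv2.MORPH_OPEN,np.ones((5,5)))
for k in cv2.findContours(m,0,2)[0]:
    if cv2.contourArea(k)<300: continue
    Q=np.array([w(c,*p[0],.03) for p in k],np.float32)*1000; print(np.round(cv2.minAreaRect(k)[0]),[np.round(a,1) for a in cv2.minAreaRect(Q)])
E
```

```text
low 16.2 gp [0.4626 0.2309 0.0847] F [-2.5 -1.3  5.5] w 0.0099 gf 60.2
bar [0.4637 0.2305] (78.7999267578125, 11.104634284973145) press [-0.104  0.25 ]
 19.26 gp [ 0.6003 -0.2789  0.2201] F [ 0.9 -1.1  0.2] w 0.055 gf 0.0
[338. 308.] [array([ 444.6, -301.5]), array([ 19.9, 131.9]), np.float64(89.3)]
[280. 306.] [array([ 447.1, -237.3]), array([131.5,  20.7]), np.float64(2.2)]
[ 34. 260.] [array([508.2,  22.1]), array([ 8.3, 75.6]), np.float64(3.0)]
[300. 170.] [array([ 602. , -262.4]), array([126.1,  19.1]), np.float64(5.5)]
[103. 201.] [array([560.1, -65.6]), array([ 52.6, 217.2]), np.float64(83.5)]
[364. 163.] [array([ 609.2, -324.7]), array([127.1,  20.6]), np.float64(8.3)]
```

View pics/w4.png

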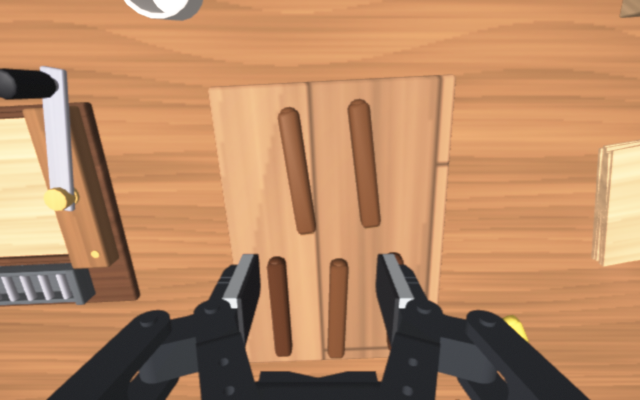

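All five cigars are confirmed dark brown on the board; one is partly behind a finger at (400,260). The jaw reads 0.219. Now I'll load the first cigar.

```bash
cat >> h.py <<'E'
def sticks(c,z=.030):
    h,s,v=cv2.split(cv2.cvtColor(c["img"],cv2.COLOR_RGB2HSV))
    m=((h>5)&(h<18)&(v<155)&(s>120)).astype(np.uint8)*255; m=cv2.morphologyEx(m,cv2.MORPH_OPEN,np.ones((5,5)))
    out=[]
    for k in cv2.findContours(m,0,2)[0]:
        if cv2.contourArea(k)<300: continue
        r=cv2.minAreaRect(np.array([w(c,*p[0],z) for p in k],np.float32)*1000)
        if not(112<max(r[1])<142 and 15<min(r[1])<26): continue
        b=cv2.boxPoints(r)/1000; e=max(b[1]-b[0],b[2]-b[1],key=np.linalg.norm)
        a=np.arctan2(e[1],e[0]); a=(a+np.pi/2)%np.pi-np.pi/2
        out.append((*(np.array(r[0])/1000),a))
    return out
YS=[.032,.076,.120,.164,.208]
def load(i,near):
    at(.60 if near[0]>.53 else .51,near[1],.20,0)
    S=sticks(cam("wrist")); print("seen",np.round(S,3).tolist())
    S=[s for s in S if s[1]<-.17 and s[0]<.70]
    if not S: print("none"); return False
    x,y,a=min(S,key=lambda s:np.hypot(s[0]-near[0],s[1]-near[1]))
    manip.set_gripper(.042)
    at(x,y,.09,a); 
    if at(x,y,.036,a,lin=True,vel=.12,threshold=12): st("HIT down"); 
    manip.set_gripper(0); s=st("grip")
    if s["gripper_width"]<.014: print("MISS"); return False
    at(x,y,.16,a,lin=True,vel=.2)
    return place(i)
def place(i):
    p=P(0,YS[i]); at(*p,.16,A); s=st("over")
    if s["gripper_width"]<.014: print("LOST"); return False
    at(*p,.055,A,lin=True,vel=.2); hit=at(*p,.034,A,lin=True,vel=.05,threshold=8); st("placed %s"%hit)
    manip.set_gripper(.026); at(*p,.16,A,lin=True,vel=.2); st("up"); return True
E
python3 - <<'E'
from h import *
load(0,(.602,-.262))
at(.63,.10,.20,A); c=cam("wrist","w5"); print("bed",[(RP.T@(np.array(s[:2])-O)).round(4).tolist()+[round(s[2]-A,3)] for s in sticks(c,.028)])
E
```

```text
seen [[0.445, -0.301, -0.013], [0.447, -0.237, 0.039], [0.602, -0.262, 0.106], [0.609, -0.324, 0.147]]
grip 21.28 gp [ 0.6026 -0.2618  0.0379] F [-0.9  1.   6.5] w 0.0184 gf 62.3
over 23.13 gp [0.5785 0.0173 0.1596] F [-0.5 -1.1 -0.6] w 0.0185 gf 61.5
placed True 24.23 gp [0.5786 0.0181 0.0357] F [0.3 0.8 3.2] w 0.0182 gf 63.0
up 25.24 gp [0.5781 0.018  0.1582] F [ 0.7 -0.5 -0.6] w 0.0263 gf 0.0
bed []
```

View pics/w5.png

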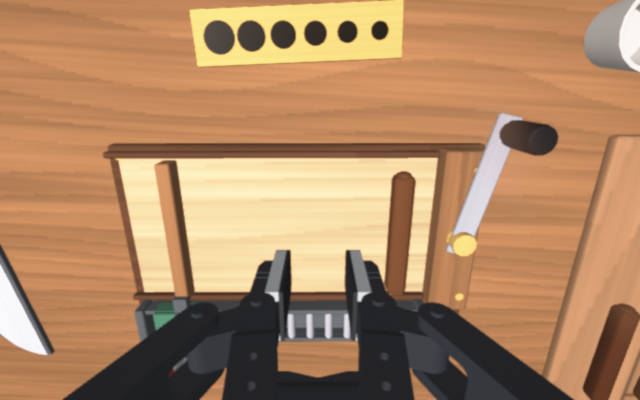

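Cigar 1 lies flat by the stop at (400,230), parallel to the jaw. On to the next ones.

```bash
python3 - <<'E'
from h import *
for i,n in [(1,(.609,-.324)),(2,(.447,-.237)),(3,(.445,-.301)),(4,(.447,-.365))]:
    if not load(i,n): break
at(.66,.10,.22,A); c=cam("wrist","w6")
E
```

```text
seen [[0.444, -0.302, -0.009], [0.609, -0.325, 0.142]]
grip 29.15 gp [ 0.6096 -0.3256  0.0379] F [-1.5  1.1  6.5] w 0.0182 gf 62.3
over 31.36 gp [0.5764 0.0612 0.1599] F [ 0.8  0.4 -0.4] w 0.0186 gf 61.6
placed True 32.45 gp [0.5765 0.0621 0.0359] F [0.4 0.9 3.2] w 0.0185 gf 62.0
up 33.47 gp [0.5759 0.0619 0.1582] F [-1.3 -0.  -1.2] w 0.0259 gf 0.0
seen [[0.451, -0.301, -0.01], [0.445, -0.237, 0.039], [0.451, -0.364, 0.103], [0.578, 0.006, 0.038]]
grip 36.5 gp [ 0.4459 -0.2368  0.0375] F [-0.2  1.2  5.6] w 0.0185 gf 62.0
over 38.63 gp [0.574  0.1049 0.16  ] F [-0.  -0.6  0. ] w 0.0186 gf 61.3
placed True 39.73 gp [0.5742 0.1061 0.0356] F [1.2 1.1 3.2] w 0.0186 gf 61.6
up 40.75 gp [0.5737 0.1058 0.1582] F [-0.1  0.5 -0.1] w 0.0261 gf 0.0
seen [[0.443, -0.302, -0.013], [0.452, -0.365, 0.1]]
grip 44.13 gp [ 0.4438 -0.302   0.0376] F [0.5 0.8 5.7] w 0.0185 gf 62.1
over 46.62 gp [0.5719 0.1489 0.16  ] F [ 0.7 -0.3 -0. ] w 0.0185 gf 61.4
placed True 47.72 gp [0.572  0.1501 0.0356] F [-0.2  1.4  2.3] w 0.0187 gf 61.6
up 48.73 gp [0.5715 0.1498 0.1583] F [-0.6 -0.  -0.4] w 0.0265 gf 0.0
seen []
none
```

View pics/w6.png

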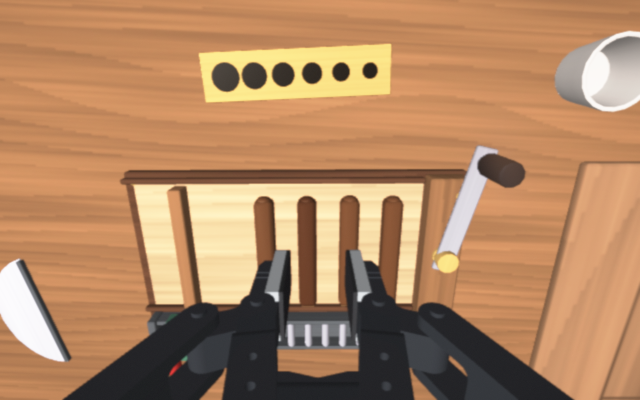

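Four cigars are in the bed and evenly spaced. The fifth wasn't seen from directly above, possibly masked or knocked, so I'll look again.

```bash
python3 - <<'E'
from h import *
at(.52,-.30,.22,0); c=cam("wrist","w7"); print(np.round(sticks(c),3).tolist()); st()
E
```

```text
[[0.469, -0.398, 0.113]]
 54.12 gp [ 0.5207 -0.2991  0.2198] F [-0.3  0.2 -0.3] w 0.0264 gf 0.0
```

View pics/w7.png

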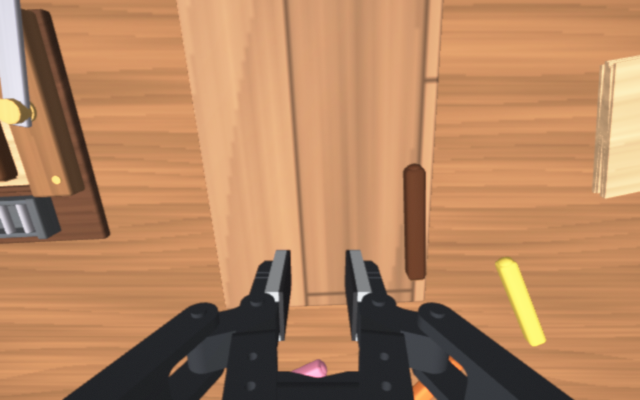

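The fifth cigar was knocked to about (415,222) px, near the board's right edge, and is still flat at (0.469, −0.398). I'll pick it from there.

```bash
python3 - <<'E'
from h import *
x,y,a=.469,-.398,.113
manip.set_gripper(.042); at(x,y,.14,a)
S=sticks(cam("wrist"));print(np.round(S,3).tolist())
S=[s for s in S if np.hypot(s[0]-x,s[1]-y)<.02]
if S: x,y,a=S[0]
at(x,y,.036,a,lin=True,vel=.12,threshold=12); manip.set_gripper(0); s=st("grip")
at(x,y,.16,a,lin=True,vel=.2); at(.45,-.1,.2,A)
place(4)
at(.66,.10,.22,A); at(.60,.10,.24,A+np.pi); c=cam("wrist","w8"); st()
E
```

```text
[[0.468, -0.4, 0.1]]
grip 56.42 gp [ 0.4687 -0.4001  0.0373] F [ 0.1 -0.3  5.3] w 0.0186 gf 62.2
over 59.56 gp [0.5698 0.1926 0.1606] F [ 0.5 -0.2  0.6] w 0.0182 gf 61.6
placed True 60.66 gp [0.5697 0.194  0.0353] F [-0.9  0.7  2.5] w 0.0182 gf 62.0
up 61.67 gp [0.5693 0.1937 0.1582] F [ 0.5 -0.2 -0.9] w 0.026 gf 0.0
 65.03 gp [0.6    0.1001 0.2399] F [ 0.2  0.3 -0. ] w 0.0263 gf 0.0
```

View pics/w8.png

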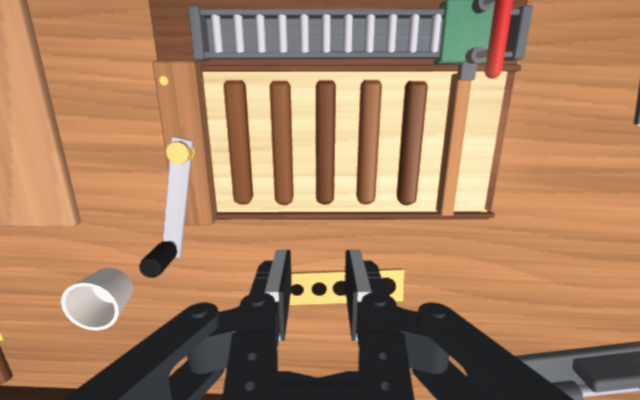

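All five cigars lie flat and parallel in the bed at x ≈ 235–415 px, with the jaw behind them at (455,145). Now I'll close the jaw to notch 0.080.

```bash
python3 - <<'E'
from h import *
manip.set_gripper(.045)
at(*bar(.219)[:2],.17,A); b=red()
at(*bar(.219)[:2],.084,A,lin=True,vel=.12,threshold=15); st("down")
manip.set_gripper(0.0); s=st("grip"); x0,y0,z0=s["tool_pos"]-[0,0,PZ]
q0=(RP.T@(np.array([x0,y0])-O))[1]-.031; print("q0",q0)
at(x0,y0,z0+.0155,A,lin=True,vel=.04); st("lift")
for q in [.18,.14,.11,.09,.080]:
    d=RP@[0,q-.22]
    hit=at(x0+d[0],y0+d[1],z0+.0155,A,lin=True,vel=.06,threshold=15); s=st("q %.3f %s"%(q,hit))
    if hit or s["contact_force"][2]>-5: print("STOP"); break
E
```

```text
bar [0.4636 0.2308] (78.90582275390625, 11.11190414428711) press [-0.1041  0.2503]
down 68.64 gp [0.4629 0.2306 0.0849] F [0.1 0.  0.9] w 0.0449 gf 0.0
grip 69.06 gp [0.4628 0.2306 0.0849] F [-1.3 -0.8  4. ] w 0.0098 gf 58.4
q0 0.21915320320881745
lift 69.62 gp [0.4629 0.2306 0.0986] F [ 7.   1.8 -8.3] w 0.0101 gf 58.3
q 0.180 False 70.43 gp [0.465  0.1903 0.0986] F [ 8.2 -1.6 -8.6] w 0.01 gf 58.4
q 0.140 False 71.25 gp [0.467  0.1504 0.0987] F [ 7.9  0.  -9.1] w 0.0098 gf 58.4
q 0.110 False 71.9 gp [0.4685 0.1205 0.0988] F [ 8.  -1.4 -8.8] w 0.0097 gf 58.5
q 0.090 False 72.38 gp [0.4695 0.1004 0.0988] F [ 9.  -1.4 -9.5] w 0.0095 gf 58.6
q 0.080 False 72.7 gp [0.47   0.0905 0.0989] F [ 8.5 -1.4 -9.5] w 0.0096 gf 58.6
```

```bash
python3 - <<'E'
from h import *
s=manip.state(); p=s["tool_pos"]-[0,0,PZ]
d=RP@[0,-.0025]
print(at(p[0]+d[0],p[1]+d[1],p[2],A,lin=True,vel=.03,threshold=10)); st("nudge")
at(p[0],p[1],p[2],A,lin=True,vel=.03)
at(p[0],p[1],p[2]-.014,A,lin=True,vel=.04,threshold=20); st("low")
manip.set_gripper(0.045); at(p[0],p[1],.17,A,lin=True,vel=.2); red()
at(.64,.03,.20,A); at(.60,.03,.22,A+np.pi); c=cam("wrist","w9"); st()
# knob top (dark blob near the arm)
np.savez("w9.npz",T=c["T"],img=c["img"],k=[c["fx"],c["fy"],c["cx"],c["cy"]])
E
```

```text
False
nudge 72.96 gp [0.4703 0.088  0.0972] F [ 6.6  1.3 -8.4] w 0.0098 gf 58.7
low 73.6 gp [0.4702 0.0905 0.0849] F [-1.5 -0.3  4. ] w 0.0096 gf 60.1
bar [0.4708 0.0901] (78.88585662841797, 11.06259822845459) press [-0.1038  0.1094]
 78.14 gp [0.6  0.03 0.22] F [0.4 0.2 1.5] w 0.0449 gf 0.0
```

View pics/w9.png

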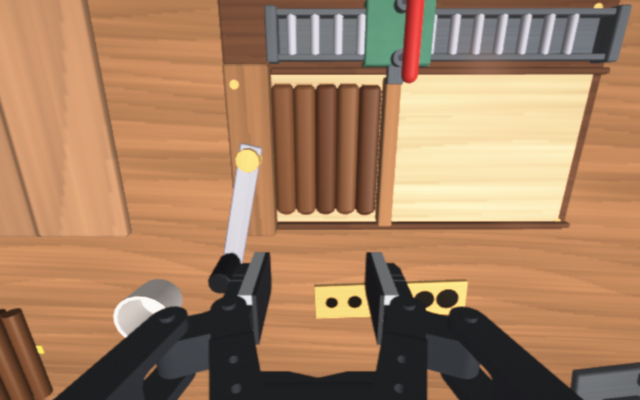

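The row is tight: five cigars sit between the stop and the jaw, at x ≈ 275–380 px, and the bar is down at notch 0.080. Now for the keeper. I'll cage the knob loosely and turn the tool with the arc so it takes no radial load.

```bash
python3 - <<'E'
from h import *
at(.58,-.03,.24,A); c=cam("wrist")
u0,v0=px(c,[*knob(1.75),.092]); g=c["img"].max(2); print(u0,v0)
m=(g<70).astype(np.uint8); m=cv2.morphologyEx(m,cv2.MORPH_OPEN,np.ones((5,5)))
k=min([k for k in cv2.findContours(m,0,2)[0] if cv2.contourArea(k)>150],key=lambda k:np.hypot(*(k[:,0].mean(0)-[u0,v0])))
u,v=k[:,0].mean(0); kp=w(c,u,v,.075); r=RP.T@(kp-P(0,-.02)); th=np.arctan2(r[0],r[1]); print("blob",u,v,cv2.contourArea(k),cv2.boundingRect(k),kp,"r",np.hypot(*r),"th",th)
np.save("th.npy",th)
E
```

```text
346.85766819603225 58.63362102971249
blob 353.6041666666667 58.625 567.5 (339, 44, 28, 30) [ 0.68477387 -0.05397986] r 0.1056848931253294 th 1.8112330568839605
```

```bash
cat >> h.py <<'E'
def kat(t,z=.074,**k): return at(*knob(t),z,A-np.pi/2-t,**k)
E
python3 - <<'E'
from h import *
th=1.80
manip.set_gripper(.055); kat(th,.15); kat(th,lin=True,vel=.12,threshold=8); st("down")
manip.set_gripper(.029); st("cage")
ok=True
for t in np.arange(1.65,.05,-.15):
    if kat(t,lin=True,vel=.12,threshold=12): s=st("HIT %.2f"%t); ok=False; break
st("near")
if ok:
    print(kat(-.12,lin=True,vel=.04,threshold=6)); st("end")
E
```

```text
down 84.72 gp [ 0.6827 -0.0523  0.0751] F [0.3 0.  0.7] w 0.0551 gf 0.0
cage 85.09 gp [ 0.6824 -0.0523  0.0745] F [-1.2 -0.   0.7] w 0.0289 gf 0.0
near 88.39 gp [0.5917 0.0684 0.0741] F [ 0.9 -0.1 -0.1] w 0.029 gf 0.0
True
end 88.9 gp [0.5737 0.0678 0.0743] F [3.4 0.5 0.9] w 0.0291 gf 1.7
```

```bash
python3 - <<'E'
from h import *
p=st()["tool_pos"]; d=RP@[-.012,0]
print(manip.move_linear([p[0]+d[0],p[1]+d[1],p[2]],None,vel=.03,threshold=12)); s=st("push")
manip.set_gripper(.05); s=st("open"); p=s["tool_pos"]
manip.move_linear([p[0],p[1],p[2]+.09],None,vel=.2)
at(.60,.04,.24,A+np.pi); c=cam("wrist","w10"); cv2.imwrite("pics/w10c.png",c["img"][:300,:,::-1]); st()
E
```

```text
88.9 gp [0.5737 0.0678 0.0743] F [3.4 0.5 0.9] w 0.0291 gf 1.7
True
push 89.11 gp [0.5731 0.0678 0.0743] F [3.4 0.2 0.9] w 0.029 gf 1.5
open 89.44 gp [0.5725 0.0678 0.0735] F [0.6 0.2 0. ] w 0.0498 gf 0.0
 91.47 gp [0.5999 0.0401 0.2393] F [-0.6 -0.7  0.1] w 0.0501 gf 0.0
```

View pics/w10.png

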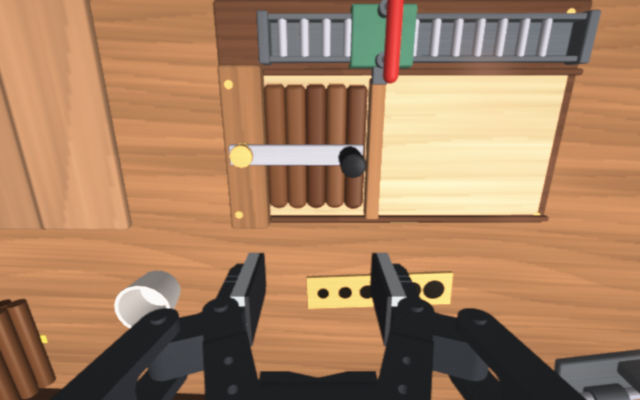

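The keeper lies over the closed row, parallel to the bed's sides and against its end stop. The bar is down and the bystanders look undisturbed. I'll hand the job in.

```bash
python3 -c "
from h import *
print(manip.job_done())"
```

```text
the job is handed in; nothing more can be done
None
```

The job is handed in at about 91 s: all five cigars are closed up at notch 0.080, the keeper is back over the row, and the bystanders weren't touched; the wrist force briefly reached about 91 N (limit 120 N) as the knob slipped in the grip on the keeper's swing out.

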